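Open the vent sash with the hook pole

TASK

Take the hook pole from the notches of the white organiser, hook it down through the ring at the top of the window's nearly closed vent sash and pull the sash down towards you with the hook until it stands fully open against its stop. Then unhook the pole and lay it back level in both notches of the organiser as it lay, handle centred and hook end the same way, and leave the sash open and everything else on the sill where it stands.

Things in the scene. Friction and masses are not known exactly. Their poses are not given: they have to be found in the camera images.
- pole_mid (a point): Centre of the handle (half-way up) of the loose hook pole, 0.09 to 0.18 kg: wooden handle 130 mm long, 18 wide, 22 high; own x runs along it towards the hook, own z up as it lies. From its front end an 8 mm steel rod runs on to the bend. Starts level in the organiser's notches, this point 84 mm above the sill. Grip near the middle, between the notched walls, across the 18 mm.
- pole_bend (a point): Centre line of the rod at the sharp bend of the hook, 125 mm ahead of pole_mid along pole x (z = 0). From here the 50 mm hook arm, 8 mm thick, points down and 35 degrees back, so it hangs plumb when the hook end of the pole is raised 35 degrees.
- pole_tip (a point): Rounded free end of the hook arm: x = +96.3 mm, z = -41.0 mm from pole_mid in the pole's axes. It hangs free beyond the organiser's end.
- organiser: White two-tier organiser, fixed in the tray; origin under its centre, 4 mm above the sill; 124 (x) by 104 mm (y). Lower tier's top 43 mm above the origin; on it two walls 8 mm thick at x = -46 and +46 mm, 70 mm wide, tops 79 mm up, each notched at y = 0: 28 mm wide, notch floor 69 mm up. The pole lies in both notches, pole x along organiser x, handle centre 80 mm above the origin.
- window: Fixed pale green frame, 290 mm wide (y), 440 high; origin on the sill under the sash hinge; x points away from the robot, z up. Hinge line along y at x = 0, 100 mm up. A 12 mm curtain rod along y at x = -150 mm, 430 mm up, on brackets at y = -135 and +135 mm: an upright gripper holding the pole level would hit it; tilted 30 to 38 degrees, hook end raised, it passes below.
- sash (a joint): Angle (rad) of the bottom-hung vent sash (244 mm wide, 204 high, 20 thick, clear pane): 0 closed and upright; grows as its top comes down towards the robot; 0.5 fully open at the stop. Starts at 0 to 0.12. Stiff 0.4 N m hinge (about 2 N at the ring); it stays where it is left.
- ring (a point): Centre of the steel ring on the robot side of the sash's top rail: 44 mm inside, 60 outside, 8 mm wire. At sash 0 it is 47.6 mm in front (-x) of the hinge line and 185.7 mm above it. Its outer edge is tipped up 0.15 rad when closed, level at sash 0.15, tipped down 0.35 when fully open. Site axes turn with the sash (at 0 the window's). The hook goes in from above.
- jar: Closed glass jar with twist cap, 56 mm across, 75 mm high, standing in the tray; origin at its underside. Bystander.
- cup: White cup of make-up brushes, 62 mm across, 150 mm high over the brushes, in the tray; origin at its underside. Bystander.
- buffer: Rose buffer block 85 x 26 x 26 mm, in the tray; origin at its underside. Bystander.
- file: Glass nail file 150 x 14 x 5 mm lying on the sill beside the tray. Bystander.
- pusher: Steel cuticle pusher 120 x 10 x 8 mm lying on the sill on the other side of the tray. Bystander.
- lotion: White bottle 56 mm across, 170 mm high, standing at one side of the window frame. Bystander.
- flask: Amber glass bottle 52 mm across, 120 mm high, standing at the other side of the window frame. Bystander.
There are look-alikes about, which are no part of the job. Of the things shaped like the part that bears pole_mid, the wooden one is meant.

How it is judged:
On the way, in this order (a step that is already met when the one before it is completed fails the run):
1. the hook is down through the ring while the sash is still nearly closed (z of pole_tip in the frame of ring below -0.004 m and z of pole_bend in the frame of ring above 0.004 m and distance between pole_tip and ring below 0.045 m and distance between pole_bend and ring below 0.06 m and y of pole_tip in the frame of ring between -0.024 and 0.024 m and x of pole_tip in the frame of ring between -0.034 and 0.032 m and value of joint sash below 0.25 rad), for 0.1 s.
2. the sash has been pulled fully open with the hook still in the ring (z of pole_tip in the frame of ring below -0.004 m and z of pole_bend in the frame of ring above 0.004 m and distance between pole_tip and ring below 0.045 m and distance between pole_bend and ring below 0.06 m and y of pole_tip in the frame of ring between -0.024 and 0.024 m and x of pole_tip in the frame of ring between -0.034 and 0.032 m and value of joint sash above 0.44 rad), for 0.1 s.
At the end, for the whole second after the job is handed in: The sash is open to at least 0.44 rad (stop at 0.5) and still; the pole lies released, level in both organiser notches, hook end as at the start: handle centre within 18 mm lengthwise and 9 mm sideways of the middle between the notches and 4 mm of its resting height (value of joint sash above 0.44 rad and x of pole_mid in the frame of organiser between -0.018 and 0.018 m and y of pole_mid in the frame of organiser between -0.009 and 0.009 m and z of pole_mid in the frame of organiser between 0.076 and 0.084 m and x of pole_bend in the frame of organiser above 0.09 m and z of pole_tip in the frame of organiser below 0.06 m and velocity of joint sash below 0.05 rad/s); the robot touches nothing.
It fails at once if a bystander is shifted more than 25 mm or tipped over (distance of any of jar, cup, buffer, file, pusher, lotion, flask from where it was at the start of the episode above 0.025 m or angle between any of jar, cup, lotion, flask's own z axis and vertical above 0.4 rad).
It also fails if it takes over 45 s, if anything falls off the work surface, if the arm or the gripper's body presses on something with over 40 N, if the wrist force passes 120 N, or if a joint passes its speed limit or range.

ROBOT

A 6-joint arm with a two-finger parallel gripper is mounted at the origin on the work surface. World frame = base frame: x ahead of the robot, y to its left, z up, the work surface at z = 0. Lengths are in m, angles in rad, forces in N, time in s.
With the tool pointing down it reaches from about 0.375 to 0.975 m from the base axis. Payload 3.8 kg.
Tool frame: the origin (TCP) lies midway between the tips of the shut fingers; the grasp point (between the pads) lies 19 mm behind it; z points along the fingers, y is the line along which they close (so a half turn about z gives the same grasp; the last joint's range is limited). The gripper opens to 85 mm and grips with 20 to 120 N. Pads are 22 mm wide; open, the fingers measure 114 mm over their backs; the gripper's body (76 mm by 85 mm) begins 54 mm behind the grasp point. The pads swing forward as they close: fully open they stand 13 mm farther back than shut.
Start: joints at [1.195, 0.264, 1.604, -0, 1.274, -0.037], TCP at [0.224, 0.637, 0.192] pointing down, gripper open.
Joint ranges: [-2.63, 2.63], [-0.94, 2.18], [0.31, 2.57], [-1.31, 4.45], [0, 2.66], [-2.55, 2.55]. Speed limits (rad/s): [2.57, 2.57, 3.14, 3.14, 3.14, 3.14].

INTERFACE

Orientations are given as a rotation vector (axis times angle).
In Python, from workcell import bot gives the robot as it stands.
- The arm moves only by the tool servo_tool, never from a script. Its argument "series" is a list of rows, each a list of 7 numbers: the shift along the world's x, y, z in units of 0.15 m (1.0 is 0.15 m), then the turn, a rotation vector about the world's x, y, z in units of 180 degrees (1.0 is 180 degrees), then the closure, from 0 (fully open) to 1 (shut). A call has 1 to 20 rows; each row is the pose to reach, as a shift and turn from the pose commanded when the call began, turning the shorter way round; what a row does not reach only later rows make up. A row lasts 1/10 s, in which the tool goes at most 50 mm and 8.59 degrees, less where a joint would pass 70% of its speed; a pose out of reach is approached as far as the arm can. A call with a number of a shift or a turn outside -1 to 1 is refused whole. A call with a gripper value outside its range is refused whole. The fingers move at their own pace and stop on an object; "newtons" is the grip in N (left out, the last holds). Time passes only in rows, so rows that repeat a pose let the fingers close. It gives the time, the measured TCP pose, the force, the opening and the grip force at its end, in the units of the state.
- bot.read_state(): the state, without advancing time (a new reading comes with each control period).
- bot.read_camera(name): name is "scene" or "side" or "wrist"; returns the picture (420x560x3 uint8, red, green, blue); there is no depth.
- bot.camera_info(name): a dict with "vertical_fov" (degrees; the focal length in pixels is half the picture's height over the tangent of half this angle, whatever the lens; pixels are square), "cx", "cy" (the principal point, pixels), "R" (3x3) and "t" (3): a world point X has camera coordinates R X + t. Camera axes: x right, y down, z forward; pixel columns grow to the right and rows downward; lengths in m; the calibration is good to about 2 mm. A picture is of the moment at which its call begins: read the wrist's pose just before it. camera_info takes no time and is no camera call; for the wrist camera it gives the pose at the moment of the call.
- bot.finish_job(): hands the job in; it is judged then, once.
Trained networks look in the newest picture that a camera, given by its name, has taken for a name from the list of things; names that differ only in an ending like _2 or _b are one class to them, and where a whole thing is asked for, a point or a joint stands for the part that bears it (a point fixed in the world has none). Each returns a list of dicts, best first, with "score" (0 to 1); they miss things now and then, are a little off and sometimes report something else, mostly with a low value. They report only what shows in the picture. A call takes as long as a camera call. They do not tell look-alikes from the thing itself.
- bot.recognise(target, camera): "box" ([left, top, right, bottom] as shares, 0 to 1, of the picture: columns of its width, rows of its height, round what is visible of it).
- bot.trace(target, camera): "mask" (420x560 bool, what is visible of it) and "box" ([left, top, right, bottom] as shares, 0 to 1, of the picture: columns of its width, rows of its height, round what is visible of it).
- bot.mark_of(target, camera): "at" ([row, column] as shares, 0 to 1, of the picture: columns of its width, rows of its height: a listed point, or the origin of a listed thing).
The state is a dict: "time": time; "q": joint angles; "joint_vel": joint speeds; "joint_torque": joint torques, N m; "tool_pos": TCP position; "tcp_rot": TCP orientation; "wrist_force": force on the tool from outside, world axes, zero at the start; "torque": the same for the moment, N m; "width": opening from 0.0 (shut) to 1.0 (fully open); "grip_force": force on a finger pad.
Only numpy, scipy, OpenCV 4.12 (cv2) and the standard library are available. Lean on these libraries where they do the work, as an engineer would, in place of code of your own. Each camera call takes 0.05 s, during which the arm holds its last target. There are 200 camera calls.

## Working session

There is one attempt and no reset: what is moved stays moved. The work goes in short steps, Python scripts to look and compute and a tool call to move; the robot and the scene stay as the last step left them, time stands still between calls to the robot, and variables do not carry over. Pictures are saved under pics/ and viewed, at most 10 in all, crops included, and the job is handed in when it is done.

Besides the shell and the picture viewer there is one more tool, called after "Request:" by a JSON object that holds its "api" and its "payload", one argument or row to a line. servo_tool: Moves the arm, as the interface text tells. Shifts and turns lie within -1 to 1; 1 stands for 0.15 m of shift or 180 degrees of turn. Its arguments: {"type":"object","properties":{"series":{"type":"array","items":{"type":"array","items":{"type":"number"}}},"newtons":{"type":"number"}},"required":["series"]}

```bash
mkdir -p pics; ls
cat > h.py <<'E'
import numpy as np, cv2
from workcell import bot
def ray(cam,at):
    i=bot.camera_info(cam); R=np.array(i["R"]);t=np.array(i["t"])
    f=210/np.tan(np.radians(i["vertical_fov"])/2)
    d=R.T@np.array([(at[1]*560-i["cx"])/f,(at[0]*420-i["cy"])/f,1.])
    return -R.T@t,d/np.linalg.norm(d)
def onz(cam,at,z):
    o,d=ray(cam,at); return o+d*(z-o[2])/d[2]
def tri(a,b):
    (o,d),(p,e)=a,b
    s=np.linalg.lstsq(np.c_[d,-e],p-o,rcond=None)[0]
    x,y=o+d*s[0],p+e*s[1]
    return (x+y)/2,np.linalg.norm(x-y)
def proj(cam,X):
    i=bot.camera_info(cam); f=210/np.tan(np.radians(i["vertical_fov"])/2)
    c=np.array(i["R"])@X+np.array(i["t"]); return c[0]/c[2]*f+i["cx"],c[1]/c[2]*f+i["cy"]
E
python3 - <<'E'
from h import *
np.set_printoptions(precision=3,suppress=True)
ims=[bot.read_camera(c) for c in("scene","side")]
cv2.imwrite("pics/a.png",cv2.cvtColor(ims[0],cv2.COLOR_RGB2BGR));cv2.imwrite("pics/b.png",cv2.cvtColor(ims[1],cv2.COLOR_RGB2BGR))
for n in("pole_mid","pole_bend","pole_tip","organiser","window","ring"):
    for c in("scene","side"):
        for r in bot.mark_of(n,c)[:3]: print(n,c,round(r["score"],2),np.array(r["at"])*[420,560])
print(bot.read_state()["tcp_rot"],bot.read_state()["time"])
for c in("scene","side"): i=bot.camera_info(c);print(c,-np.array(i["R"]).T@i["t"],i["vertical_fov"],i["cx"],i["cy"])
E
```

```text
pics
pole_mid scene 0.94 [191.1 173.6]
pole_mid scene 0.92 [150.906 245.672]
pole_mid scene 0.81 [260.61  269.808]
pole_mid side 0.93 [399.588 263.704]
pole_mid side 0.85 [244.986 313.6  ]
pole_mid side 0.62 [340.284 181.104]
pole_bend scene 0.94 [188.706 238.672]
pole_bend scene 0.92 [235.998 306.992]
pole_bend scene 0.68 [229.614 182.504]
pole_bend side 0.85 [228.48  270.312]
pole_bend side 0.83 [367.29  312.816]
pole_bend side 0.56 [327.894 233.128]
pole_tip scene 0.77 [220.5   167.104]
pole_tip scene 0.62 [241.92  295.288]
pole_tip scene 0.57 [182.28 227.08]
pole_tip side 0.85 [393.414 315.672]
pole_tip side 0.76 [245.616 278.992]
pole_tip side 0.69 [343.602 229.208]
organiser scene 0.76 [271.908 263.592]
organiser scene 0.52 [338.184 309.4  ]
organiser side 0.67 [268.716 312.704]
window side 0.61 [225.414 240.912]
ring scene 0.87 [202.902 353.92 ]
ring side 0.71 [147.    252.672]
ring side 0.53 [187.908 281.008]
[0.53  3.097 0.   ] 0.7
scene [ 0.282 -0.289  1.226] 50.68346805750765 278.55436460638333 213.76097177272246
side [0.224 0.622 0.863] 54.840406732789155 273.9402231307342 211.07411219969197
```

View pics/a.png

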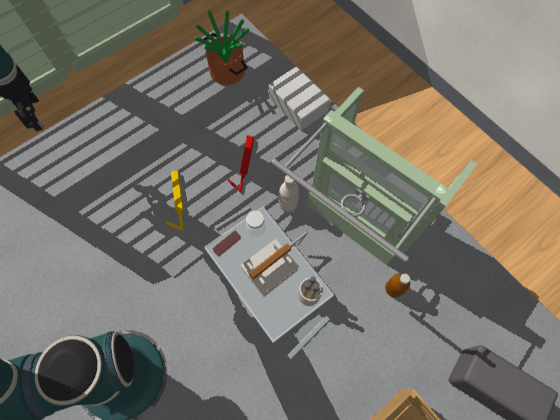

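View pics/b.png

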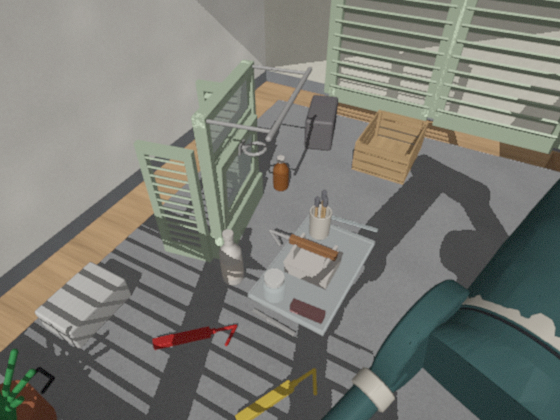

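The three pole shapes in the scene view are yellow (175,190), red (248,158) and the brown wooden one (270,261). The brown one lies across the white organiser's notches, so it fits. In the side view it is at (313,246). The ring is at (354,203) in the scene view and (253,147) in the side view.

Run:
```python
from h import *
np.set_printoptions(precision=4,suppress=True)
a=cv2.imread("pics/a.png")[185:315,195:425];b=cv2.imread("pics/b.png")[60:290,190:350]
a=cv2.resize(a,None,fx=2,fy=2,interpolation=3);b=cv2.resize(b,None,fx=2,fy=2,interpolation=3)
o=np.zeros((460,780,3),np.uint8);o[:260,:460]=a;o[:460,460:780]=b;cv2.imwrite("pics/c.png",o)
S=np.array([420,560.])
P={"mid":((260.61,269.8),(244.99,313.6)),"bend":((236,307),(228.48,270.3)),"tip":((241.92,295.29),(245.6,279)),"ring":((202.9,353.9),(147,252.7)),"org":((271.9,263.6),(268.7,312.7))}
X={}
for k,(s,d) in P.items():
    X[k],e=tri(ray("scene",s/S),ray("side",d/S));print(k,X[k],e)
print("mid z=.084",onz("scene",np.array(P["mid"][0])/S,.084),onz("side",np.array(P["mid"][1])/S,.084))
print("bend z=.084",onz("scene",np.array(P["bend"][0])/S,.084),onz("side",np.array(P["bend"][1])/S,.084))
v=X["bend"]-X["mid"];print(np.linalg.norm(v),np.degrees(np.arctan2(v[1],v[0])))
for n in("jar","cup","lotion","flask"):
  m=[bot.mark_of(n,c) for c in("scene","side")]
  if m[0] and m[1]: print(n,*tri(ray("scene",m[0][0]["at"]),ray("side",m[1][0]["at"])))
```

```text
mid [ 0.4767 -0.0222  0.0882] 0.0015243008111887025
bend [ 0.604  -0.0288  0.0785] 0.004088837799820704
tip [ 0.5734 -0.0142  0.0425] 0.002996657850387614
ring [ 0.682  -0.0825  0.2841] 2.2187280513567252e-06
org [ 0.464  -0.0156  0.0026] 0.012255026929154976
mid z=.084 [ 0.4782 -0.0211  0.084 ] [ 0.4772 -0.0257  0.084 ]
bend z=.084 [ 0.6004 -0.0306  0.084 ] [ 0.6035 -0.0244  0.084 ]
0.12788090316013506 -2.974744269758112
jar [ 0.5223  0.0984 -0.001 ] 0.008630634891372592
cup [ 0.5083 -0.1473  0.015 ] 0.0036812899334798684
lotion [0.639  0.1068 0.0124] 0.007437749064811045
flask [ 0.7047 -0.2814 -0.013 ] 0.008473407284517865
```

View pics/c.png

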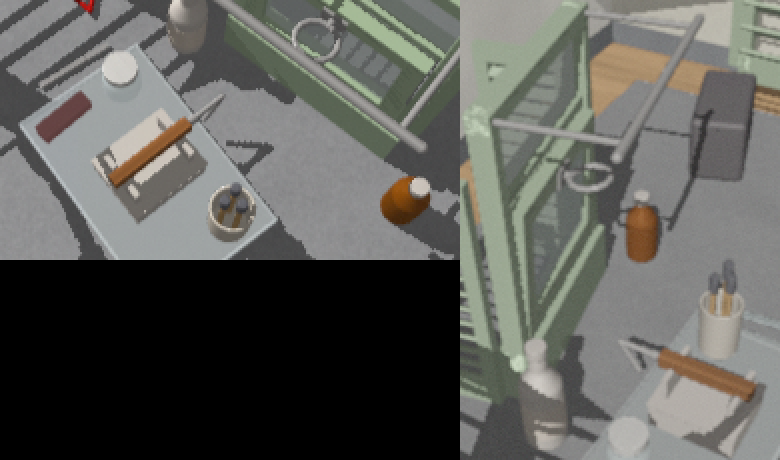

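The crop confirms it: the wooden pole lies in the organiser with its hook end towards +x, and the ring faces the robot under the curtain rod. I'll move over to the pole.

Request:
{"api": "servo_tool", "payload": {
  "series": [
    [0.34, -0.94, 0.25, 0, 0, 0.09, 0],
    [0.34, -0.94, 0.25, 0, 0, 0.09, 0],
    [0.34, -0.94, 0.25, 0, 0, 0.09, 0],
    [0.34, -0.94, 0.25, 0, 0, 0.09, 0]
  ],
  "newtons": 80
}}

```text
time: 1.5
tool_pos: [0.2773, 0.4924, 0.2317]
tcp_rot: [0.093, 3.138, 0.001]
wrist_force: [-0.2, 0.2, 1.0]
width: 1.0
grip_force: 0.0
```

Run:
```python
from h import *
np.set_printoptions(precision=4,suppress=True)
S=np.array([420,560.])
# rows,cols
L={"rod+":((162,275),(137,270)),"rod-":((256,405),(70,308))}
for k,(s,d) in L.items(): print(k,*tri(ray("scene",s/S),ray("side",d/S)), onz("scene",s/S,.43),onz("side",d/S,.43))
s=bot.read_state();print(s["tool_pos"],s["tcp_rot"],s["q"],s["time"])
```

```text
rod+ [0.555  0.0523 0.4313] 0.0025911671636950156 [0.5568 0.0534 0.43  ] [0.5544 0.051  0.43  ]
rod- [ 0.6205 -0.2544  0.4268] 0.0029705046147136495 [ 0.6207 -0.2543  0.43  ] [ 0.6158 -0.2472  0.43  ]
[0.2773 0.4924 0.2317] [0.0929 3.1378 0.0012] [ 1.015   0.0322  1.7949 -0.0018  1.3126 -0.4961] 1.5
```

Request:
{"api": "servo_tool", "payload": {
  "series": [
    [0.33, -0.9, 0, 0, 0, 0, 0],
    [0.33, -0.9, 0, 0, 0, 0, 0],
    [0.33, -0.9, 0, 0, 0, 0, 0]
  ]
}}

```text
time: 1.8
tool_pos: [0.3251, 0.3593, 0.2296]
tcp_rot: [0.087, 3.14, 0.0]
wrist_force: [0.8, 0.5, -0.4]
width: 1.003
grip_force: 0.0
```

Request:
{"api": "servo_tool", "payload": {
  "series": [
    [0.33, -0.9, 0, 0, 0, 0, 0],
    [0.33, -0.9, 0, 0, 0, 0, 0],
    [0.33, -0.9, 0, 0, 0, 0, 0]
  ]
}}

```text
time: 2.1
tool_pos: [0.3748, 0.2241, 0.2298]
tcp_rot: [0.088, 3.139, 0.001]
wrist_force: [0.6, 0.3, -1.0]
width: 1.002
grip_force: 0.0
```

Request:
{"api": "servo_tool", "payload": {
  "series": [
    [0.33, -0.9, 0, 0, 0, 0, 0],
    [0.33, -0.9, 0, 0, 0, 0, 0],
    [0.33, -0.9, 0, 0, 0, 0, 0]
  ]
}}

```text
time: 2.4
tool_pos: [0.4246, 0.0889, 0.23]
tcp_rot: [0.089, 3.139, 0.001]
wrist_force: [1.7, -0.4, -0.4]
width: 0.999
grip_force: 0.0
```

Request:
{"api": "servo_tool", "payload": {
  "series": [
    [0.33, -0.73, 0, 0, 0, 0, 0],
    [0.33, -0.73, 0, 0, 0, 0, 0],
    [0.33, -0.73, 0, 0, 0, 0, 0],
    [0.33, -0.73, 0, 0, 0, 0, 0]
  ]
}}

```text
time: 2.8
tool_pos: [0.4745, -0.0211, 0.2295]
tcp_rot: [0.095, 3.14, -0.001]
wrist_force: [-0.2, -0.3, -0.2]
width: 1.002
grip_force: 0.0
```

Run:
```python
from h import *
np.set_printoptions(precision=4,suppress=True)
s=bot.read_state();print(s["tool_pos"],s["tcp_rot"],s["q"],s["time"])
im=bot.read_camera("wrist");cv2.imwrite("pics/w1.png",cv2.cvtColor(im,cv2.COLOR_RGB2BGR))
for n,z in(("pole_mid",.084),("pole_bend",.084),("pole_tip",.043),("organiser",.004)):
    for r in bot.mark_of(n,"wrist")[:2]: print(n,round(r["score"],2),np.array(r["at"])*[420,560],onz("wrist",r["at"],z))
```

```text
[ 0.4745 -0.0211  0.2295] [ 0.0948  3.1399 -0.0006] [-0.0966 -0.1448  1.9666 -0.0004  1.3194 -1.607 ] 2.8
pole_mid 0.81 [180.096 274.176] [ 0.4745 -0.019   0.084 ]
pole_mid 0.66 [305.508 283.416] [ 0.602  -0.0172  0.084 ]
pole_bend 0.89 [307.482 283.584] [ 0.604  -0.0164  0.084 ]
pole_bend 0.6 [ 23.31  524.496] [0.3575 0.1891 0.084 ]
organiser 0.6 [160.398 272.776] [ 0.4698 -0.0194  0.004 ]
```

View pics/w1.png

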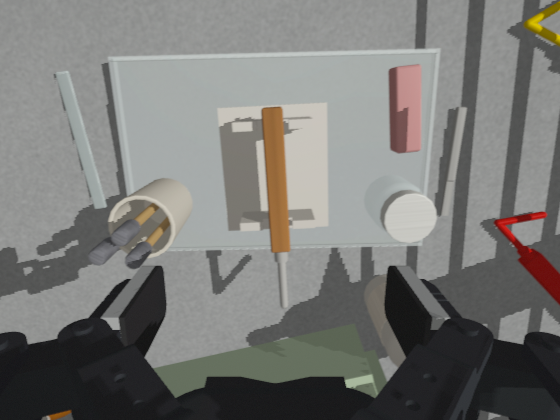

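The wrist view shows the wooden pole from (273,108) to (287,252), its rod running to the bend at (284,306), and the organiser's tier corners at about (218,108), (327,103), (327,226) and (228,229).

Run:
```python
from h import *
np.set_printoptions(precision=4,suppress=True)
S=np.array([420,560.])
im=cv2.imread("pics/w1.png");hsv=cv2.cvtColor(im,cv2.COLOR_BGR2HSV)
m=cv2.inRange(hsv,(5,130,70),(20,255,255));m[:90]=0;m[270:]=0;m[:,:230]=0;m[:,330:]=0
r=np.arange(120,246,6)
P=np.array([onz("wrist",np.array([i,np.nonzero(m[i])[0].mean()])/S,.095)for i in r])
f=np.polyfit(P[:,0],P[:,1],1);print("yaw",np.degrees(np.arctan(f[0])),"y at .4745",np.polyval(f,.4745))
ys=np.nonzero(m)[0];print("ends",[onz("wrist",np.array([v,277])/S,.095)for v in(ys.min(),ys.max())])
for c in((218,108),(327,103),(327,226),(228,229)):print("org",onz("wrist",np.array(c[::-1])/S,.047))
for c in((110,58),(439,50),(422,244),(129,248)):print("tray",onz("wrist",np.array(c[::-1])/S,.01))
for c in((265,222),(278,222)): pass
```

```text
yaw 0.35134992511018903 y at .4745 -0.016387339132342242
ends [array([ 0.4108, -0.0122,  0.095 ]), array([ 0.5383, -0.019 ,  0.095 ])]
org [ 0.4099 -0.0678  0.047 ]
org [0.411  0.0353 0.047 ]
org [0.534  0.0334 0.047 ]
org [ 0.5316 -0.0692  0.047 ]
tray [ 0.3563 -0.177   0.01  ]
tray [0.3668 0.1531 0.01  ]
tray [0.5755 0.1477 0.01  ]
tray [ 0.5619 -0.1917  0.01  ]
```

Request:
{"api": "servo_tool", "payload": {
  "series": [
    [0, 0.027, -0.3, 0, 0, 0.017, 0],
    [0, 0.027, -0.6, 0, 0, 0.017, 0.3],
    [0, 0.027, -0.9, 0, 0, 0.017, 0.3],
    [0, 0.027, -0.9, 0, 0, 0.017, 0.3]
  ]
}}

```text
time: 3.45
tool_pos: [0.4665, -0.013, 0.0883]
tcp_rot: [-0.001, -3.128, -0.002]
wrist_force: [-1.1, 0.3, -0.3]
width: 0.7
grip_force: 0.0
```

Request:
{"api": "servo_tool", "payload": {
  "series": [
    [0, 0, -0.1, 0, 0, 0, 0.3],
    [0, 0, -0.195, 0, 0, 0, 0.3],
    [0, 0, -0.195, 0, 0, 0, 1],
    [0, 0, -0.195, 0, 0, 0, 1],
    [0, 0, -0.195, 0, 0, 0, 1],
    [0, 0, -0.195, 0, 0, 0, 1],
    [0, 0, -0.195, 0, 0, 0, 1],
    [0, 0, -0.195, 0, 0, 0, 1]
  ],
  "newtons": 100
}}

```text
time: 4.25
tool_pos: [0.4736, -0.0149, 0.0658]
tcp_rot: [0.004, 3.141, -0.0]
wrist_force: [0.5, 0.0, -0.0]
width: -0.004
grip_force: 0.0
```

The fingers shut on nothing, so I'll look before doing anything else.

Run:
```python
from h import *
np.set_printoptions(precision=4,suppress=True)
s=bot.read_state();print(s["tool_pos"],s["tcp_rot"],s["width"],s["grip_force"],s["time"])
I={}
for c in("scene","side","wrist"):I[c]=cv2.cvtColor(bot.read_camera(c),cv2.COLOR_RGB2BGR);cv2.imwrite(f"pics/d_{c}.png",I[c])
a=cv2.resize(I["scene"][200:330,200:340],None,fx=3,fy=3,interpolation=3);b=cv2.resize(I["side"][190:320,240:372],None,fx=3,fy=3,interpolation=3)
cv2.imwrite("pics/d.png",np.hstack([a[:390],b[:390]])[:,:800])
for n in("pole_mid","pole_bend"):
  for c in("scene","side"):
    for r in bot.mark_of(n,c)[:3]: print(n,c,round(r["score"],2),np.array(r["at"])*[420,560],onz(c,r["at"],.084))
```

```text
[ 0.4736 -0.0149  0.0658] [ 0.0044  3.1409 -0.    ] -0.004065877122670325 0.0 4.25
pole_mid scene 0.79 [262.29  270.088] [ 0.4759 -0.0252  0.084 ]
pole_mid scene 0.72 [229.194 347.704] [ 0.7001 -0.0858  0.084 ]
pole_mid scene 0.64 [190.512 176.792] [0.4016 0.3058 0.084 ]
pole_mid side 0.97 [247.59  311.584] [ 0.478  -0.0153  0.084 ]
pole_mid side 0.82 [402.78  262.416] [0.3962 0.3753 0.084 ]
pole_mid side 0.71 [341.88  180.712] [0.6078 0.3505 0.084 ]
pole_bend scene 0.94 [234.192 308.392] [ 0.6067 -0.029   0.084 ]
pole_bend scene 0.63 [189.42  241.584] [0.5467 0.1931 0.084 ]
pole_bend scene 0.59 [289.002 395.304] [ 0.6844 -0.2865  0.084 ]
pole_bend side 0.95 [367.5   314.496] [0.3396 0.2673 0.084 ]
pole_bend side 0.8 [230.58 268.52] [ 0.6039 -0.0154  0.084 ]
pole_bend side 0.79 [328.482 236.992] [0.5212 0.2682 0.084 ]
```

View pics/d.png

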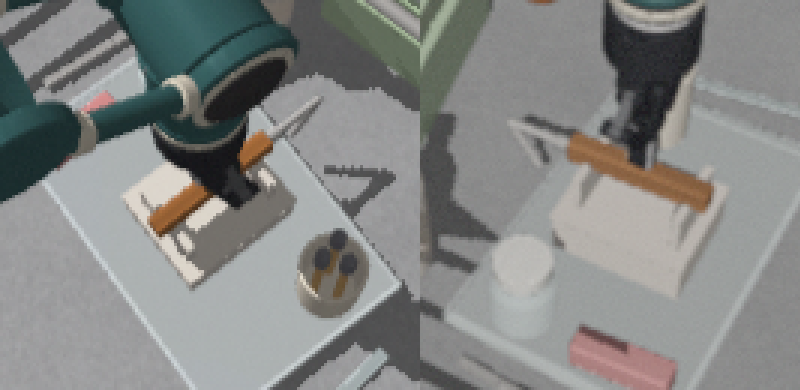

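Run:
```python
from h import *
w=cv2.imread("pics/d_wrist.png");s=cv2.imread("pics/d_side.png");a=cv2.imread("pics/d_scene.png")
z=lambda i,f:cv2.resize(i,None,fx=f,fy=f,interpolation=3)
o=np.zeros((600,800,3),np.uint8);o[:420,:400]=w[:,80:480];p=z(s[218:268,280:346],6);o[:300,400:796]=p
q=z(a[230:280,250:316],6);o[300:600,400:796]=q;cv2.imwrite("pics/e.png",o)
```

```text
(no output)
```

View pics/e.png

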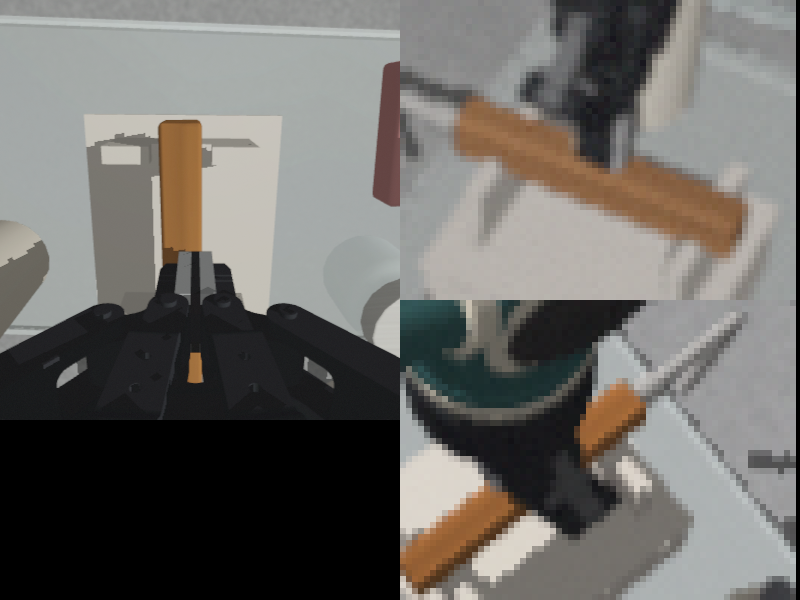

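Run:
```python
from h import *
np.set_printoptions(precision=4,suppress=True)
S=np.array([420,560.])
X=np.array([.4736,-.0149,.0658])
for c in("scene","side","wrist"): print(c,proj(c,X),proj(c,X+[0,0,.05]))
print(tri(ray("scene",(268,279)/S),ray("side",(245.5,314)/S)))
```

```text
scene (np.float64(267.14478474350517), np.float64(261.8080165771763)) (np.float64(266.796624230848), np.float64(256.4628266821557))
side (np.float64(312.73071283393824), np.float64(252.9900841528467)) (np.float64(313.80793999131805), np.float64(239.86481446559782))
wrist (np.float64(274.5385198595115), np.float64(239.19182647618615)) (np.float64(274.4562624838309), np.float64(286.5287850008225))
(array([ 0.4868, -0.0471,  0.057 ]), np.float64(0.0047932407532954024))
```

The views suggest the shut tips sit about 25 mm higher than expected, at the handle's top face (side row 245 against 253 predicted). I'll open the fingers and measure the tips.

Request:
{"api": "servo_tool", "payload": {
  "series": [
    [0, 0, 0, 0, 0, 0, 0.4],
    [0, 0, 0, 0, 0, 0, 0.4],
    [0, 0, 0, 0, 0, 0, 0.4],
    [0, 0, 0, 0, 0, 0, 0.4]
  ]
}}

```text
time: 5.0
tool_pos: [0.4734, -0.0148, 0.0653]
tcp_rot: [0.004, 3.142, -0.0]
wrist_force: [-1.3, -1.0, -0.1]
width: 0.603
grip_force: 0.0
```

Run:
```python
from h import *
np.set_printoptions(precision=4,suppress=True)
s=bot.read_state();print(s["tool_pos"],s["width"],s["wrist_force"],s["time"])
w=cv2.cvtColor(bot.read_camera("wrist"),4);s=cv2.cvtColor(bot.read_camera("side"),4)
cv2.imwrite("pics/f_w.png",w);cv2.imwrite("pics/f_s.png",s)
o=np.zeros((600,800,3),np.uint8);o[:420,:400]=w[:,80:480];p=cv2.resize(s[190:290,280:346],None,fx=6,fy=6,interpolation=3);o[:600,400:796]=p
cv2.imwrite("pics/f.png",o)
X=np.array([.4736,-.0149,.0658])
for dy in(-.0255,.0255):
  for dz in (0,.019,.04): print(dy,dz,proj("side",X+[0,dy,dz]),proj("wrist",X+[0,dy,dz]))
```

```text
[ 0.4734 -0.0148  0.0653] 0.6026430670866147 [-1.2922 -0.9708 -0.1265] 5.0
-0.0255 0 (np.float64(316.86664879763947), np.float64(246.40439451536133)) (np.float64(225.38782728480572), np.float64(239.10934827698023))
-0.0255 0.019 (np.float64(317.3133046656155), np.float64(241.51303600180663)) (np.float64(220.23488106729405), np.float64(254.02832769405046))
-0.0255 0.04 (np.float64(317.8202292886507), np.float64(235.96167028965408)) (np.float64(213.1260505284837), np.float64(274.61004774529636))
0.0255 0 (np.float64(308.4651637000038), np.float64(259.78215805729786)) (np.float64(323.5840422402076), np.float64(238.83754932644985))
0.0255 0.019 (np.float64(308.8170057049462), np.float64(254.9090745158875)) (np.float64(328.6731267355898), np.float64(253.72984837813505))
0.0255 0.04 (np.float64(309.21665912830076), np.float64(249.37379307632136)) (np.float64(335.6940324558587), np.float64(274.27527805115517))
```

View pics/f.png

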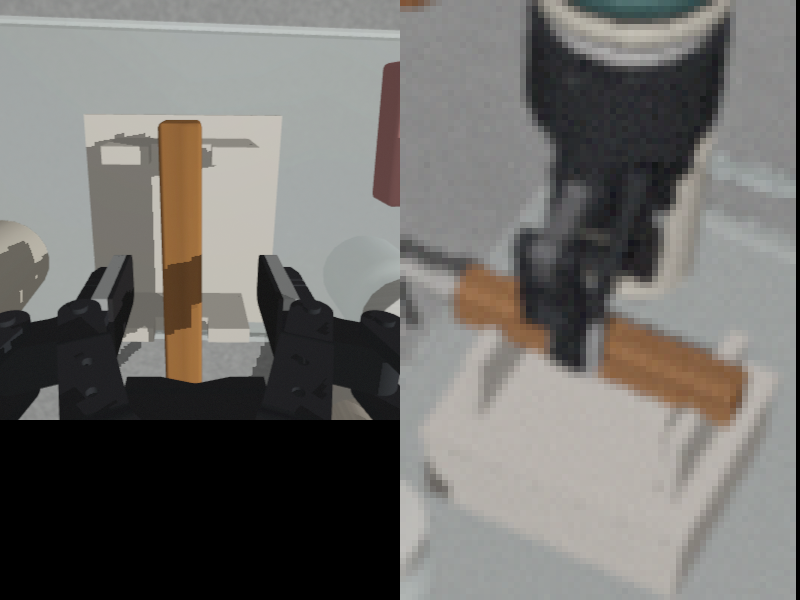

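Side row 252 (260 predicted) and the wrist view agree that the tips are about 25–28 mm higher than reported. The pole is also about 6 mm towards -y of the finger centre. I'll lower gently and shift.

Request:
{"api": "servo_tool", "payload": {
  "series": [
    [0, -0.04, -0.04, 0, 0, 0, 0.4],
    [0, -0.04, -0.08, 0, 0, 0, 0.4],
    [0, -0.04, -0.1, 0, 0, 0, 0.4]
  ]
}}

```text
time: 5.4
tool_pos: [0.4726, -0.021, 0.0493]
tcp_rot: [-0.005, -3.14, -0.0]
wrist_force: [0.2, -0.6, -0.6]
width: 0.599
grip_force: 0.0
```

Request:
{"api": "servo_tool", "payload": {
  "series": [
    [0, 0, -0.03, 0, 0, 0, 0.4],
    [0, 0, -0.06, 0, 0, 0, 0.4],
    [0, 0, -0.07, 0, 0, 0, 0.4],
    [0, 0, -0.07, 0, 0, 0, 1],
    [0, 0, -0.07, 0, 0, 0, 1],
    [0, 0, -0.07, 0, 0, 0, 1],
    [0, 0, -0.07, 0, 0, 0, 1],
    [0, 0, -0.07, 0, 0, 0, 1]
  ]
}}

```text
time: 6.2
tool_pos: [0.4737, -0.0208, 0.0404]
tcp_rot: [0.004, 3.141, -0.0]
wrist_force: [-1.7, 0.2, 4.6]
width: 0.184
grip_force: 98.5
```

Gripped. Now lift, then tilt 35° with 12° of yaw to the pre-hook pose.

Request:
{"api": "servo_tool", "payload": {
  "series": [
    [0, 0, 0.1, 0, 0, 0, 1],
    [0, 0, 0.3, 0, 0, 0, 1],
    [0, 0, 0.6, 0, 0, 0, 1],
    [0, 0, 0.6, 0, 0, 0, 1]
  ]
}}

```text
time: 6.6
tool_pos: [0.4783, -0.0213, 0.1359]
tcp_rot: [0.004, 3.13, -0.002]
wrist_force: [1.2, -0.4, -0.2]
width: 0.182
grip_force: 98.0
```

Request:
{"api": "servo_tool", "payload": {
  "series": [
    [0.1, -0.69, 0.77, 0.02, -0.194, 0.065, 1],
    [0.1, -0.69, 0.77, 0.02, -0.194, 0.065, 1],
    [0.1, -0.69, 0.77, 0.02, -0.194, 0.065, 1],
    [0.1, -0.69, 0.77, 0.02, -0.194, 0.065, 1],
    [0.1, -0.69, 0.77, 0.02, -0.194, 0.065, 1],
    [0.1, -0.69, 0.77, 0.02, -0.194, 0.065, 1],
    [0.1, -0.69, 0.77, 0.02, -0.194, 0.065, 1]
  ]
}}

```text
time: 7.3
tool_pos: [0.4924, -0.1115, 0.249]
tcp_rot: [-0.244, 2.539, 0.065]
wrist_force: [0.6, 0.4, -1.0]
width: 0.188
grip_force: 98.4
```

Run:
```python
from h import *
np.set_printoptions(precision=4,suppress=True)
s=bot.read_state();print(s["tool_pos"],s["tcp_rot"],s["width"],s["wrist_force"],s["q"],s["time"])
I={}
for c in("scene","side"):I[c]=cv2.cvtColor(bot.read_camera(c),4);cv2.imwrite(f"pics/g_{c}.png",I[c])
M={}
for n in("pole_mid","pole_bend","pole_tip","ring"):
  for c in("scene","side"):
    M[n,c]=bot.mark_of(n,c)[:3]; 
    for r in M[n,c]: print(n,c,round(r["score"],2),np.array(r["at"])*[420,560])
  best=sorted([(tri(ray("scene",a["at"]),ray("side",b["at"])),round(a["score"],2),round(b["score"],2)) for a in M[n,"scene"] for b in M[n,"side"]],key=lambda v:v[0][1])[:3]
  for b in best: print("   ",b[0][0],round(b[0][1],4),b[1:])
a=cv2.resize(I["scene"][150:290,240:400],None,fx=2.5,fy=2.5,interpolation=3);b=cv2.resize(I["side"][60:260,200:360],None,fx=2.5,fy=2.5,interpolation=3)
o=np.zeros((500,800,3),np.uint8);o[:350,:400]=a;o[:500,400:]=b;cv2.imwrite("pics/g.png",o)
```

```text
[ 0.4924 -0.1115  0.249 ] [-0.2439  2.5387  0.0648] 0.18841161475673132 [ 0.6096  0.4398 -0.9623] [-0.5705 -0.4716  2.2861  0.494   0.9313 -2.5518] 7.3
pole_mid scene 0.95 [267.288 293.776]
pole_mid scene 0.66 [151.704 245.112]
pole_mid scene 0.61 [191.982 174.104]
pole_mid side 0.67 [399.294 266.224]
pole_mid side 0.6 [164.892 339.08 ]
    [0.4039 0.3435 0.0154] 0.0082 (0.61, 0.67)
    [ 0.4698 -0.114   0.2854] 0.01 (0.95, 0.6)
    [0.373  0.1136 0.4627] 0.0338 (0.61, 0.6)
pole_bend scene 0.87 [229.32  181.776]
pole_bend scene 0.76 [224.784 328.384]
pole_bend scene 0.64 [190.386 240.8  ]
pole_bend side 0.9 [369.306 312.312]
pole_bend side 0.73 [326.508 233.128]
pole_bend side 0.57 [129.612 291.48 ]
    [ 0.564   0.2288 -0.0024] 0.0022 (0.64, 0.73)
    [0.3526 0.2355 0.0013] 0.0034 (0.87, 0.9)
    [ 0.5804 -0.0998  0.3527] 0.007 (0.76, 0.57)
pole_tip scene 0.91 [223.02  166.208]
pole_tip scene 0.82 [180.306 229.88 ]
pole_tip scene 0.63 [229.488 322.896]
pole_tip side 0.8 [343.308 226.184]
pole_tip side 0.69 [149.982 292.88 ]
pole_tip side 0.59 [393.582 311.024]
    [ 0.5755 -0.0913  0.305 ] 0.0011 (0.63, 0.69)
    [0.5552 0.2747 0.0018] 0.0025 (0.82, 0.8)
    [ 0.3307  0.2827 -0.002 ] 0.0085 (0.91, 0.59)
ring scene 0.94 [208.698 351.008]
ring scene 0.69 [230.916 321.104]
ring scene 0.39 [338.814 306.32 ]
ring side 0.65 [147.504 254.52 ]
    [ 0.674  -0.0865  0.2799] 0.0103 (0.94, 0.65)
    [ 0.6208 -0.0713  0.2889] 0.0901 (0.69, 0.65)
    [ 0.5452 -0.1697  0.2521] 0.3196 (0.39, 0.65)
```

View pics/g.png

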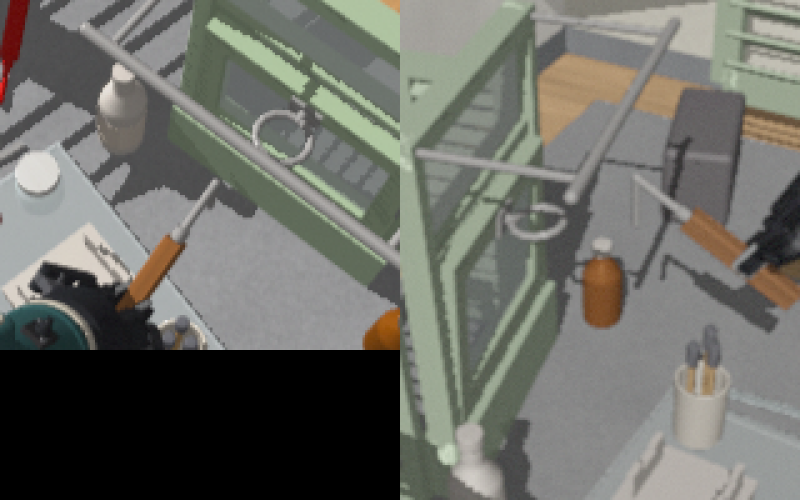

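The side and scene views show the pole held and tilted just short of the curtain rod, with the hook plumb, the bend near (291,130) in the side view and the ring clear at (254,147). Joint 6 is at its limit (-2.55). A yaw nearer 0 should free it, and the hook doesn't need an exact yaw.

```bash
cat >> h.py <<'E'
from scipy.spatial.transform import Rotation as Ro
def pole(pos,rot):
    R=Ro.from_rotvec(rot).as_matrix(); px=-R[:,0]; m=np.array(pos)-.0436*R[:,2]; b=m+.125*px; t=m+.0963*px+.041*R[:,2]
    return m,b,t,np.degrees(np.arctan2(px[1],px[0])),np.degrees(np.arcsin(px[2]))
E
python3 - <<'E'
from h import *
np.set_printoptions(precision=4,suppress=True)
s=bot.read_state();print(*pole(s["tool_pos"],s["tcp_rot"]))
R0=Ro.from_rotvec(s["tcp_rot"])
ring=np.array([.682,-.0825,.2841])
for yaw in (0,4):
  Rt=Ro.from_euler("z",yaw,degrees=True)*Ro.from_euler("y",-35,degrees=True)*Ro.from_rotvec([0,np.pi,0])
  m,b,t,_,_=pole([0,0,0],Rt.as_rotvec())
  print(yaw,"turn",(Rt*R0.inv()).as_rotvec()/np.pi,"tool_pos for bend at ring+.065z, arm centred",ring+[0,0,.065]-b,"from",s["tool_pos"])
E
```

```text
[ 0.4695 -0.1156  0.2863] [ 0.5711 -0.0956  0.3564] [ 0.5704 -0.0961  0.3063] 11.110813210489521 34.068077163510736
0 turn [ 0.0026 -0.005  -0.0603] tool_pos for bend at ring+.065z, arm centred [ 0.6046 -0.0825  0.2417] from [ 0.4936 -0.1112  0.2502]
4 turn [ 0.0028 -0.0049 -0.0381] tool_pos for bend at ring+.065z, arm centred [ 0.6048 -0.0879  0.2417] from [ 0.4936 -0.1112  0.2502]
```

Request:
{"api": "servo_tool", "payload": {
  "series": [
    [0, 0.15, 0, 0.003, -0.005, -0.045, 1],
    [0, 0.15, 0, 0.003, -0.005, -0.045, 1],
    [0, 0.15, 0, 0.003, -0.005, -0.045, 1],
    [0, 0.15, 0, 0.003, -0.005, -0.045, 1]
  ]
}}

```text
time: 8.2
tool_pos: [0.4934, -0.0886, 0.2505]
tcp_rot: [-0.062, 2.529, 0.02]
wrist_force: [0.1, -0.4, -2.1]
width: 0.179
grip_force: 98.7
```

Run:
```python
from h import *
np.set_printoptions(precision=4,suppress=True)
s=bot.read_state();print(s["tool_pos"],s["q"],s["time"],*pole(s["tool_pos"],s["tcp_rot"]))
```

```text
[ 0.4934 -0.0886  0.2505] [-0.438  -0.5431  2.3303  0.3716  0.8347 -2.2358] 8.2 [ 0.4684 -0.0899  0.2861] [ 0.5706 -0.0848  0.3579] [ 0.5707 -0.0848  0.3079] 2.8161557421296455 35.05778258633605
```

Request:
{"api": "servo_tool", "payload": {
  "series": [
    [0.3, 0, 0, 0, 0, 0, 1],
    [0.5, 0, 0, 0, 0, 0, 1],
    [0.7, 0, 0, 0, 0, 0, 1],
    [0.7, 0, 0, 0, 0, 0, 1],
    [0.7, 0, 0, 0, 0, 0, 1]
  ]
}}

```text
time: 8.7
tool_pos: [0.5984, -0.0894, 0.2494]
tcp_rot: [-0.06, 2.532, 0.021]
wrist_force: [-1.3, 0.3, -2.3]
width: 0.18
grip_force: 98.5
```

Run:
```python
from h import *
np.set_printoptions(precision=4,suppress=True)
s=bot.read_state();p=pole(s["tool_pos"],s["tcp_rot"]);print(s["tool_pos"],s["wrist_force"],s["q"],s["time"],*p)
I={}
for c in("scene","side"):I[c]=cv2.cvtColor(bot.read_camera(c),4);cv2.imwrite(f"pics/k_{c}.png",I[c])
for n,X in(("pole_bend",p[1]),("pole_tip",p[2]),("ring",np.array([.682,-.0825,.2841]))):
  for c in("scene","side"):
    print(n,c,"model",np.array(proj(c,X)),[(round(r["score"],2),np.round(np.array(r["at"])[::-1]*[560,420],1)) for r in bot.mark_of(n,c)[:4]])
a=cv2.resize(I["scene"][175:235,310:390],None,fx=5,fy=5,interpolation=3);b=cv2.resize(I["side"][90:190,220:300],None,fx=5,fy=5,interpolation=3)
o=np.zeros((500,800,3),np.uint8);o[:300,:400]=a;o[:500,400:]=b;cv2.imwrite("pics/k.png",o)
```

```text
[ 0.5984 -0.0894  0.2494] [-1.2789  0.3016 -2.3121] [-0.3239 -0.2951  2.1777  0.3265  0.7093 -2.1308] 8.7 [ 0.5735 -0.0907  0.2851] [ 0.6759 -0.0859  0.3567] [ 0.6758 -0.0858  0.3066] 2.670647001612762 34.91854702896404
pole_bend scene model [358.3673 192.1935] [(0.92, array([180.5, 226.7])), (0.85, array([360. , 192.9])), (0.72, array([241.9, 190.6])), (0.4, array([310.2, 295.6]))]
pole_bend side model [254.1508 121.3981] [(0.93, array([236.8, 327.2])), (0.85, array([315.8, 366.9])), (0.56, array([252.4, 119.8]))]
pole_tip scene model [354.521  201.5373] [(0.89, array([166.8, 222.7])), (0.72, array([227.9, 182.8])), (0.69, array([355.1, 199.7]))]
pole_tip side model [255.1087 139.3393] [(0.91, array([227.2, 343.7])), (0.64, array([313.8, 392.4])), (0.62, array([252.7, 137.8])), (0.49, array([281.5, 189.3]))]
ring scene model [353.9136 202.9044] [(0.97, array([355.1, 208.4]))]
ring side model [252.6928 147.0083] [(0.72, array([232.5, 277.1])), (0.67, array([255.8, 149.7]))]
```

View pics/k.png

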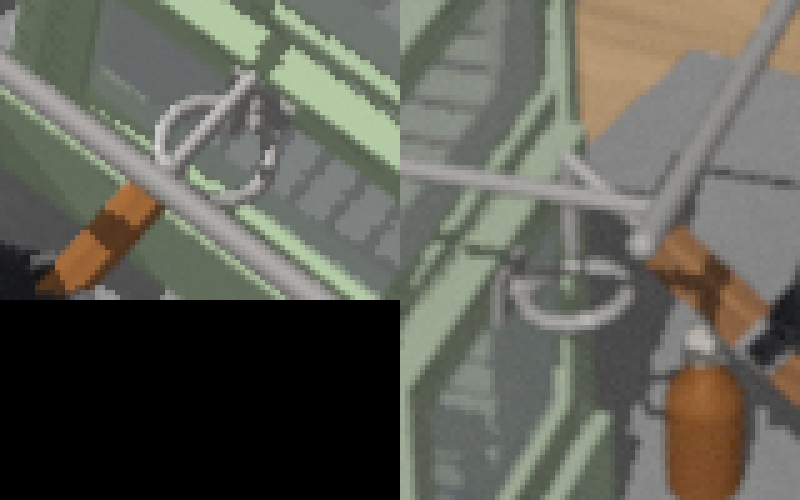

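The enlarged view shows the hook arm above the ring. Ring centre: about (353.4,205.4) scene, (254.5,148.5) side. Tip: about (355,200) scene, (253,138) side.

Run:
```python
from h import *
np.set_printoptions(precision=4,suppress=True)
S=np.array([420,560.])
T=lambda a,b:print(*tri(ray("scene",a[::-1]/S),ray("side",b[::-1]/S)))
A=np.array
T(A([353.4,205.4]),A([254.5,148.5]));T(A([360,192.9]),A([252.4,119.8]));T(A([355.1,199.7]),A([252.7,137.8]))
```

```text
[ 0.6788 -0.0853  0.279 ] 0.00019709762844464856
[ 0.6799 -0.0886  0.357 ] 0.004799306454577466
[ 0.6798 -0.0837  0.3103] 0.002724526680360299
```

Request:
{"api": "servo_tool", "payload": {
  "series": [
    [0, 0, -0.1, 0, 0, 0, 1],
    [0, 0, -0.22, 0, 0, 0, 1],
    [0, 0, -0.35, 0, 0, 0, 1],
    [0, 0, -0.35, 0, 0, 0, 1],
    [0, 0, -0.35, 0, 0, 0, 1],
    [0, 0, -0.35, 0, 0, 0, 1]
  ]
}}

```text
time: 9.7
tool_pos: [0.5979, -0.0888, 0.1973]
tcp_rot: [-0.06, 2.53, 0.02]
wrist_force: [-0.7, -0.3, -1.8]
width: 0.18
grip_force: 98.9
```

Run:
```python
from h import *
np.set_printoptions(precision=4,suppress=True)
s=bot.read_state();p=pole(s["tool_pos"],s["tcp_rot"]);print(s["tool_pos"],s["wrist_force"],s["q"][5],s["time"],*p)
I={}
for c in("scene","side"):I[c]=cv2.cvtColor(bot.read_camera(c),4);cv2.imwrite(f"pics/l_{c}.png",I[c])
for n,X in(("pole_bend",p[1]+[.004,0,0]),("ring",np.array([.679,-.085,.279]))):
  for c in("scene","side"):
    print(n,c,"model",np.array(proj(c,X)),[(round(r["score"],2),np.round(np.array(r["at"])[::-1]*[560,420],1)) for r in bot.mark_of(n,c)[:4]])
```

```text
[ 0.5979 -0.0888  0.1973] [-0.7466 -0.2838 -1.7815] -2.1921983048285485 9.7 [ 0.5729 -0.09    0.233 ] [ 0.6752 -0.0853  0.3047] [ 0.6752 -0.0852  0.2547] 2.67485108602621 34.9894630615446
pole_bend scene model [355.3171 200.8427] [(0.84, array([243., 191.])), (0.66, array([355.9, 203.3])), (0.63, array([180.7, 228.5])), (0.27, array([353.6, 204. ]))]
pole_bend side model [253.8416 139.7375] [(0.88, array([234.4, 327.3])), (0.83, array([316.1, 367.8])), (0.65, array([252.5, 136.6]))]
ring scene model [353.3386 205.2919] [(0.79, array([353.5, 206. ]))]
ring side model [254.3393 148.5234] [(0.86, array([253.4, 147.2])), (0.35, array([280.9, 190.8]))]
```

The hook is down through the ring with no contact force. Now pull.

Request:
{"api": "servo_tool", "payload": {
  "series": [
    [-0.06, -0.013, 0, 0, 0, 0, 1],
    [-0.12, -0.025, -0.02, 0, 0, 0, 1],
    [-0.18, -0.04, -0.05, 0, 0, 0, 1],
    [-0.24, -0.05, -0.08, 0, 0, 0, 1],
    [-0.3, -0.063, -0.11, 0, 0, 0, 1],
    [-0.36, -0.075, -0.14, 0, 0, 0, 1],
    [-0.42, -0.09, -0.18, 0, 0, 0, 1],
    [-0.48, -0.1, -0.21, 0, 0, 0, 1],
    [-0.54, -0.114, -0.25, 0, 0, 0, 1],
    [-0.58, -0.123, -0.27, 0, 0, 0, 1],
    [-0.58, -0.123, -0.27, 0, 0, 0, 1],
    [-0.58, -0.123, -0.27, 0, 0, 0, 1]
  ]
}}

```text
time: 11.2
tool_pos: [0.5111, -0.1078, 0.1572]
tcp_rot: [-0.058, 2.529, 0.019]
wrist_force: [0.4, 0.3, -1.9]
width: 0.182
grip_force: 99.2
```

```bash
cat > m.py <<'E'
from h import *
np.set_printoptions(precision=4,suppress=True)
s=bot.read_state();p=pole(s["tool_pos"],s["tcp_rot"]);print(s["tool_pos"],s["wrist_force"],s["q"],s["time"],*p)
I={}
for c in("scene","side"):I[c]=cv2.cvtColor(bot.read_camera(c),4);cv2.imwrite(f"pics/n_{c}.png",I[c])
O=np.array([.7345,-.07,.1]);wx=np.array([.978,.208,0])
for sa in(.05,.35,.4,.44,.47,.5):
  X=O+wx*(-.0476*np.cos(sa)-.1857*np.sin(sa))+[0,0,.1857*np.cos(sa)-.0476*np.sin(sa)]
  print(sa,X,*[np.round(proj(c,X),1) for c in("scene","side")])
for n,X in(("pole_bend",p[1]+[.004,0,0]),("pole_tip",p[2]+[.004,0,0]),("ring",X)):
  for c in("scene","side"):
    print(n,c,"model",np.array(proj(c,X)),[(round(r["score"],2),np.round(np.array(r["at"])[::-1]*[560,420],1)) for r in bot.mark_of(n,c)[:4]])
a=cv2.resize(I["scene"][185:245,290:370],None,fx=5,fy=5,interpolation=3);b=cv2.resize(I["side"][110:210,230:310],None,fx=5,fy=5,interpolation=3)
o=np.zeros((500,800,3),np.uint8);o[:300,:400]=a;o[:500,400:]=b;cv2.imwrite("pics/n.png",o)
E
python3 m.py
```

```text
[ 0.5111 -0.1078  0.1572] [ 0.3532  0.2675 -1.8695] [-0.4682 -0.3935  2.4205  0.5029  0.6278 -2.4228] 11.2 [ 0.4861 -0.109   0.1929] [ 0.5883 -0.1043  0.2647] [ 0.5883 -0.1042  0.2147] 2.6334863367368255 35.05757847903075
0.05 [ 0.6789 -0.0818  0.2831] [352.7 203.6] [253.6 147.8]
0.35 [ 0.6285 -0.0925  0.2581] [338.2 223.6] [273.6 159.4]
0.4 [ 0.6209 -0.0942  0.2525] [335.9 226.9] [276.6 161.7]
0.44 [ 0.615  -0.0954  0.2477] [334.2 229.4] [278.9 163.6]
0.47 [ 0.6107 -0.0963  0.244 ] [332.9 231.3] [280.6 165.1]
0.5 [ 0.6066 -0.0972  0.2401] [331.6 233.2] [282.2 166.6]
pole_bend scene model [330.2596 235.5417] [(0.82, array([240.3, 187.6])), (0.73, array([181.5, 228.2])), (0.58, array([333.6, 238.1]))]
pole_bend side model [288.6857 158.8082] [(0.96, array([286.7, 155.9])), (0.75, array([313.5, 369.1])), (0.71, array([352. , 224.5])), (0.64, array([236.1, 327.3]))]
pole_tip scene model [327.8991 242.4568] [(0.67, array([167.3, 221.8])), (0.66, array([329.4, 242.1])), (0.66, array([228.6, 182.4]))]
pole_tip side model [288.4156 174.7014] [(0.56, array([284.8, 175.7]))]
ring scene model [331.6197 233.2168] [(0.82, array([333.2, 236.8]))]
ring side model [282.2265 166.6388] [(0.66, array([283.3, 167.5])), (0.38, array([285.7, 157.2]))]
```

Request:
{"api": "servo_tool", "payload": {
  "series": [
    [-0.02, -0.004, -0.01, 0, 0, 0, 1],
    [-0.04, -0.008, -0.02, 0, 0, 0, 1],
    [-0.04, -0.008, -0.02, 0, 0, 0, 1]
  ]
}}

```text
time: 11.9
tool_pos: [0.51, -0.1094, 0.1596]
tcp_rot: [-0.058, 2.519, 0.017]
wrist_force: [22.4, 7.2, -3.0]
width: 0.175
grip_force: 98.4
```

```bash
python3 m.py
```

```text
[ 0.51   -0.1094  0.1596] [22.3761  7.1746 -3.0068] [-0.4779 -0.4031  2.4262  0.5179  0.6277 -2.4425] 11.9 [ 0.4846 -0.1106  0.195 ] [ 0.5861 -0.1058  0.2679] [ 0.5867 -0.1058  0.2178] 2.6819387046283714 35.63762391973262
0.05 [ 0.6789 -0.0818  0.2831] [352.7 203.6] [253.6 147.8]
0.35 [ 0.6285 -0.0925  0.2581] [338.2 223.6] [273.6 159.4]
0.4 [ 0.6209 -0.0942  0.2525] [335.9 226.9] [276.6 161.7]
0.44 [ 0.615  -0.0954  0.2477] [334.2 229.4] [278.9 163.6]
0.47 [ 0.6107 -0.0963  0.244 ] [332.9 231.3] [280.6 165.1]
0.5 [ 0.6066 -0.0972  0.2401] [331.6 233.2] [282.2 166.6]
pole_bend scene model [330.1422 236.1486] [(0.95, array([331.3, 236.6])), (0.79, array([241.9, 192.1])), (0.59, array([182.2, 225.7]))]
pole_bend side model [289.7768 157.7013] [(0.9, array([313.4, 366.9])), (0.88, array([290.2, 155. ])), (0.81, array([234.2, 327.5]))]
pole_tip scene model [327.9547 242.953 ] [(0.89, array([167.7, 222.5])), (0.89, array([230.1, 180.3])), (0.84, array([327.1, 241.4]))]
pole_tip side model [289.3031 173.5895] [(0.95, array([223.9, 344.1])), (0.67, array([288. , 173.3])), (0.58, array([313.6, 391.4]))]
ring scene model [331.6197 233.2168] [(0.75, array([331.6, 234.4]))]
ring side model [282.2265 166.6388] [(0.92, array([282.6, 166.6])), (0.71, array([282.1, 186.9]))]
```

View pics/n.png

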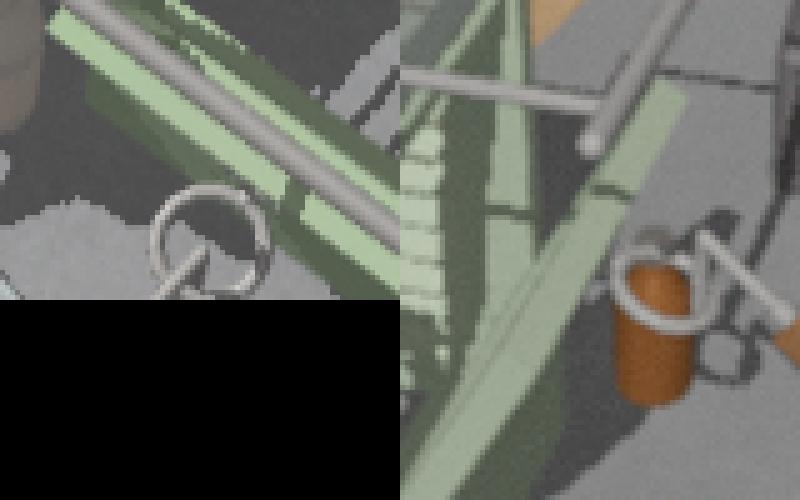

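The sash is against its stop: 22 N, and the ring's pixels match 0.5 rad. Next, ease the hook forward to the ring's middle, lift it out and retreat.

Request:
{"api": "servo_tool", "payload": {
  "series": [
    [0.04, 0.008, 0, 0, 0, 0, 1],
    [0.09, 0.02, 0, 0, 0, 0, 1],
    [0.09, 0.02, 0, 0, 0, 0, 1],
    [0.09, 0.02, 0.1, 0, 0, 0, 1],
    [0.09, 0.02, 0.22, 0, 0, 0, 1],
    [0.09, 0.02, 0.36, 0, 0, 0, 1],
    [0.09, 0.02, 0.48, 0, 0, 0, 1],
    [0.09, 0.02, 0.48, 0, 0, 0, 1]
  ]
}}

```text
time: 13.1
tool_pos: [0.5205, -0.1066, 0.2298]
tcp_rot: [-0.06, 2.524, 0.016]
wrist_force: [0.1, -0.6, -0.9]
width: 0.184
grip_force: 100.2
```

```bash
python3 m.py | grep -v "^0\."
```

```text
[ 0.5205 -0.1066  0.2298] [ 0.1438 -0.6179 -0.9063] [-0.452  -0.4505  2.3187  0.4112  0.7593 -2.2962] 13.1 [ 0.4953 -0.1078  0.2654] [ 0.5971 -0.1028  0.3377] [ 0.5974 -0.1029  0.2876] 2.75654239656005 35.32906699773906
pole_bend scene model [336.7573 221.3153] [(0.89, array([243.1, 190.6])), (0.77, array([179.6, 226.6])), (0.72, array([337.9, 224. ]))]
pole_bend side model [285.4554 132.902 ] [(0.96, array([284.2, 132.4])), (0.88, array([234.1, 327.3])), (0.61, array([315.3, 368.3]))]
pole_tip scene model [334.0568 229.3132] [(0.96, array([336.1, 228.8])), (0.89, array([165.7, 223.3])), (0.89, array([227.8, 183.1])), (0.28, array([226.3, 242.9]))]
pole_tip side model [285.2192 150.4228] [(0.92, array([312.4, 394.4])), (0.74, array([228.9, 346. ])), (0.63, array([284.9, 149.9]))]
ring scene model [331.6197 233.2168] [(0.75, array([328.9, 235.9]))]
ring side model [282.2265 166.6388] [(0.86, array([280.3, 167.6])), (0.68, array([321.2, 172.3]))]
```

Request:
{"api": "servo_tool", "payload": {
  "series": [
    [-0.15, 0.1, 0, 0, 0, 0, 1],
    [-0.37, 0.25, 0, 0, 0, 0, 1],
    [-0.37, 0.41, 0, 0, 0, 0, 1],
    [-0.37, 0.41, -0.05, 0, 0, 0, 1],
    [-0.37, 0.41, -0.05, 0, 0, 0, 1]
  ]
}}

```text
time: 14.0
tool_pos: [0.4626, -0.0433, 0.2172]
tcp_rot: [-0.062, 2.531, 0.021]
wrist_force: [-0.5, 0.1, -2.5]
width: 0.179
grip_force: 100.2
```

Run:
```python
from h import *
np.set_printoptions(precision=4,suppress=True)
s=bot.read_state();print(s["tool_pos"],s["q"],s["time"],*pole(s["tool_pos"],s["tcp_rot"]))
R0=Ro.from_rotvec(s["tcp_rot"]);Rt=Ro.from_euler("z",-1,degrees=True)*Ro.from_rotvec([0,np.pi,0]);print((Rt*R0.inv()).as_rotvec()/np.pi)
```

```text
[ 0.4626 -0.0433  0.2172] [-0.3232 -0.639   2.4362  0.2989  0.7903 -2.0937] 14.0 [ 0.4376 -0.0446  0.2529] [ 0.54   -0.0396  0.3245] [ 0.5399 -0.0395  0.2745] 2.7845042560530135 34.946188605235555
[-0.0034  0.1942 -0.0205]
```

Request:
{"api": "servo_tool", "payload": {
  "series": [
    [0, 0.16, 0, -0.003, 0.194, -0.021, 1],
    [0, 0.16, 0, -0.003, 0.194, -0.021, 1],
    [0, 0.16, -0.1, -0.003, 0.194, -0.021, 1],
    [0, 0.16, -0.2, -0.003, 0.194, -0.021, 1],
    [0.04, 0.16, -0.4, -0.003, 0.194, -0.021, 1],
    [0.04, 0.16, -0.4, -0.003, 0.194, -0.021, 1],
    [0.04, 0.16, -0.4, -0.003, 0.194, -0.021, 1],
    [0.04, 0.16, -0.4, -0.003, 0.194, -0.021, 1]
  ]
}}

```text
time: 14.8
tool_pos: [0.4695, -0.0207, 0.1595]
tcp_rot: [0.034, 3.138, -0.001]
wrist_force: [0.1, 0.3, -1.5]
width: 0.18
grip_force: 100.1
```

Run:
```python
from h import *
np.set_printoptions(precision=4,suppress=True)
s=bot.read_state();p=pole(s["tool_pos"],s["tcp_rot"]);print(s["tool_pos"],s["q"],s["time"],*p)
I={}
for c in("scene","side","wrist"):I[c]=cv2.cvtColor(bot.read_camera(c),4);cv2.imwrite(f"pics/r_{c}.png",I[c])
for n,X in(("pole_mid",p[0]),("pole_bend",p[1]),("pole_tip",p[2]),("organiser",np.array([.4716,-.0171,.004]))):
  for c in("scene","side","wrist"):
    print(n,c,"model",np.array(proj(c,X)),[(round(r["score"],2),np.round(np.array(r["at"])[::-1]*[560,420],1)) for r in bot.mark_of(n,c)[:4]])
```

```text
[ 0.4695 -0.0207  0.1595] [-0.0968 -0.11    2.0664 -0.0002  1.1815 -1.6457] 14.8 [ 0.4694 -0.0206  0.2031] [ 0.5943 -0.0234  0.2036] [ 0.5658 -0.0228  0.1625] -1.2515327407484387 0.20754215028009348
pole_mid scene model [266.2145 248.838 ] [(0.66, array([248.2, 150.8])), (0.64, array([173.1, 190.7])), (0.58, array([270.5, 248.3]))]
pole_mid side model [318.5573 213.7419] [(0.83, array([263.7, 401.3])), (0.7, array([181.3, 341.3])), (0.56, array([316.4, 213.8]))]
pole_mid wrist model [273.7432 276.5266] [(0.72, array([274.7, 284.2]))]
pole_bend scene model [306.3866 219.296 ] [(0.89, array([312.3, 219.3]))]
pole_bend side model [272.4511 196.2213] [(0.97, array([269.9, 192.8])), (0.96, array([313. , 369.8])), (0.75, array([235.1, 328.8]))]
pole_bend wrist model [273.4989 502.8728] [(0.61, array([529.9, 262.3]))]
pole_tip scene model [296.6797 231.5892] [(0.59, array([298. , 226.8])), (0.36, array([393.1, 290.6]))]
pole_tip side model [282.5701 212.2568] [(0.81, array([278.6, 211.1])), (0.79, array([310.8, 393.2])), (0.58, array([228.6, 346.6]))]
pole_tip wrist model [273.6075 394.3847] [(0.24, array([484.7, 162.1]))]
organiser scene model [267.4712 268.8894] [(0.85, array([265.5, 269.3]))]
organiser side model [312.5225 267.7646] [(0.66, array([313.1, 271.5]))]
organiser wrist model [278.1242 178.4541] []
```

Run:
```python
from h import *
np.set_printoptions(precision=4,suppress=True)
S=np.array([560,420.])
for a,b in(((270.5,248.3),(316.4,213.8)),((312.3,219.3),(269.9,192.8)),((298,226.8),(278.6,211.1))):
  print(*tri(ray("scene",(a/S)[::-1]),ray("side",(b/S)[::-1])))
# handle ends from colour, side view
for f,c in(("pics/r_side.png","side"),("pics/b.png","side"),("pics/r_scene.png","scene"),("pics/a.png","scene")):
  h=cv2.cvtColor(cv2.imread(f),cv2.COLOR_BGR2HSV);m=cv2.inRange(h,(5,130,60),(20,255,255))
  y0,y1,x0,x1=(190,270,280,350) if c=="side" else (220,290,240,310)
  q=np.zeros_like(m);q[y0:y1,x0:x1]=m[y0:y1,x0:x1];n,l,st,ce=cv2.connectedComponentsWithStats(q)
  print(f,[(st[i].tolist(),ce[i].round(1)) for i in range(1,n) if st[i][4]>25])
```

```text
[ 0.4779 -0.0247  0.1964] 0.0031905981385373858
[ 0.6063 -0.0323  0.2028] 0.0005551725388086333
[ 0.5744 -0.0166  0.1682] 0.0014777533187907007
pics/r_side.png [([292, 200, 19, 16, 87], array([300.8, 207.6])), ([322, 211, 21, 17, 142], array([331.6, 219.5]))]
pics/b.png [([290, 235, 47, 25, 274], array([313.7, 247.1]))]
pics/r_scene.png [([280, 229, 11, 15, 89], array([285.2, 235.6])), ([245, 248, 21, 19, 173], array([255.4, 257.2]))]
pics/a.png [([250, 244, 41, 35, 340], array([269.8, 260.8]))]
```

Request:
{"api": "servo_tool", "payload": {
  "series": [
    [-0.017, 0, -0.2, 0, 0, 0, 1],
    [-0.017, 0, -0.4, 0, 0, 0, 1],
    [-0.017, 0, -0.55, 0, 0, 0, 1],
    [-0.017, 0, -0.63, 0, 0, 0, 1],
    [-0.017, 0, -0.68, 0, 0, 0, 1],
    [-0.017, 0, -0.68, 0, 0, 0, 1],
    [-0.017, 0, -0.68, 0, 0, 0, 1]
  ]
}}

```text
time: 16.25
tool_pos: [0.4678, -0.0202, 0.0577]
tcp_rot: [0.033, 3.138, -0.001]
wrist_force: [0.1, -0.1, -1.2]
width: 0.176
grip_force: 100.2
```

Run:
```python
from h import *
np.set_printoptions(precision=4,suppress=True)
s=bot.read_state();print(s["tool_pos"],s["tcp_rot"],s["wrist_force"],s["time"])
I={}
for c in("scene","side","wrist"):I[c]=cv2.cvtColor(bot.read_camera(c),4);cv2.imwrite(f"pics/t_{c}.png",I[c])
o=np.zeros((600,800,3),np.uint8);o[:420,:400]=I["wrist"][:,80:480];o[:600,400:796]=cv2.resize(I["side"][190:290,275:341],None,fx=6,fy=6,interpolation=3)
cv2.imwrite("pics/t.png",o)
```

```text
[ 0.4678 -0.0202  0.0577] [ 0.033   3.1376 -0.0014] [ 0.1083 -0.089  -1.1503] 16.25
```

View pics/t.png

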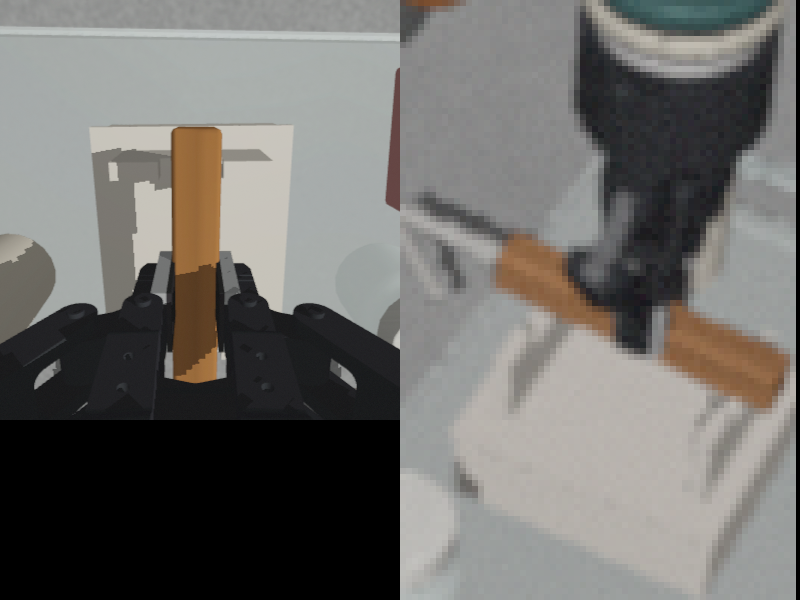

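The wrist view shows the pole aligned over the notches, about 2 mm towards +y of the organiser's centre. The side view shows it just above both notches and level. I'll correct 1.5 mm and lower it in.

Request:
{"api": "servo_tool", "payload": {
  "series": [
    [0, -0.012, -0.03, 0, 0, 0, 1],
    [0, -0.012, -0.06, 0, 0, 0, 1],
    [0, -0.012, -0.09, 0, 0, 0, 1],
    [0, -0.012, -0.105, 0, 0, 0, 1],
    [0, -0.012, -0.105, 0, 0, 0, 1]
  ]
}}

```text
time: 16.9
tool_pos: [0.4669, -0.022, 0.0419]
tcp_rot: [0.033, 3.14, -0.001]
wrist_force: [-3.6, -0.1, 7.7]
width: 0.179
grip_force: 101.6
```

Request:
{"api": "servo_tool", "payload": {
  "series": [
    [0, 0, 0, 0, 0, 0, 0.8],
    [0, 0, 0, 0, 0, 0, 0.6],
    [0, 0, 0, 0, 0, 0, 0.4],
    [0, 0, 0, 0, 0, 0, 0.4],
    [0, 0, 0, 0, 0, 0, 0.4],
    [0, 0, 0.2, 0, 0, 0, 0.4],
    [0, 0, 0.5, 0, 0, 0, 0.4],
    [0, 0, 0.9, 0, 0, 0, 0.4],
    [0, 0, 0.9, 0, 0, 0, 0.4]
  ]
}}

```text
time: 17.8
tool_pos: [0.4712, -0.0224, 0.1828]
tcp_rot: [0.033, 3.128, -0.003]
wrist_force: [0.4, -0.7, 0.5]
width: 0.603
grip_force: 0.0
```

Request:
{"api": "servo_tool", "payload": {
  "series": [
    [-0.2, 0.6, 0.4, 0, 0, 0, 0.4],
    [-0.2, 0.9, 0.4, 0, 0, 0, 0.4],
    [-0.2, 0.9, 0.4, 0, 0, 0, 0.4],
    [-0.2, 0.9, 0.4, 0, 0, 0, 0.4]
  ]
}}

```text
time: 18.2
tool_pos: [0.4372, 0.1179, 0.2385]
tcp_rot: [0.024, 3.135, 0.004]
wrist_force: [0.5, 0.8, 0.2]
width: 0.598
grip_force: 0.0
```

Run:
```python
from h import *
np.set_printoptions(precision=4,suppress=True)
s=bot.read_state();print(s["tool_pos"],s["wrist_force"],s["time"])
I={}
for c in("scene","side"):I[c]=cv2.cvtColor(bot.read_camera(c),4);cv2.imwrite(f"pics/u_{c}.png",I[c])
M={(n,c):bot.mark_of(n,c)[:4] for n in("pole_mid","pole_bend","pole_tip","ring","jar","cup","lotion","flask") for c in("scene","side")}
for n in("pole_mid","pole_bend","pole_tip","ring","jar","cup","lotion","flask"):
  v=sorted([(tri(ray("scene",a["at"]),ray("side",b["at"])),np.array(a["at"])*[420,560],np.array(b["at"])*[420,560]) for a in M[n,"scene"] for b in M[n,"side"]],key=lambda v:v[0][1])
  for t in v[:4]: print(n,t[0][0],round(t[0][1],4),t[1],t[2])
for f,c in(("pics/u_side.png","side"),("pics/b.png","side"),("pics/u_scene.png","scene"),("pics/a.png","scene")):
  h=cv2.cvtColor(cv2.imread(f),cv2.COLOR_BGR2HSV);m=cv2.inRange(h,(5,130,60),(20,255,255))
  y0,y1,x0,x1=(200,280,280,350) if c=="side" else (230,290,240,300)
  q=np.zeros_like(m);q[y0:y1,x0:x1]=m[y0:y1,x0:x1];n,l,st,ce=cv2.connectedComponentsWithStats(q)
  print(f,[(st[i].tolist(),ce[i].round(1)) for i in range(1,n) if st[i][4]>25])
```

```text
[0.4372 0.1179 0.2385] [0.495  0.8245 0.2349] 18.2
pole_mid [ 0.4707 -0.0253  0.0748] 0.0041 [263.886 269.192] [248.682 316.4  ]
pole_mid [0.6518 0.3194 0.0009] 0.0042 [153.09 246.12] [340.914 181.104]
pole_mid [0.4043 0.345  0.0143] 0.0056 [191.394 174.328] [400.302 266.28 ]
pole_mid [ 0.532   0.0512 -0.253 ] 0.0097 [263.886 269.192] [327.894 279.216]
pole_bend [0.3542 0.2403 0.0069] 0.0001 [226.716 181.384] [370.02  311.584]
pole_bend [0.5097 0.1217 0.2648] 0.0072 [187.992 241.024] [227.514 272.104]
pole_bend [0.5624 0.2311 0.0024] 0.0094 [187.992 241.024] [327.516 235.2  ]
pole_bend [0.4122 0.1426 0.3045] 0.1604 [226.716 181.384] [227.514 272.104]
pole_tip [0.5446 0.276  0.0045] 0.008 [180.894 227.304] [345.786 230.72 ]
pole_tip [ 0.5685 -0.0212  0.0329] 0.0095 [244.986 296.128] [247.38  282.912]
pole_tip [ 0.6999  0.0912 -0.4517] 0.0165 [244.986 296.128] [345.786 230.72 ]
pole_tip [0.4816 0.1552 0.2612] 0.0217 [180.894 227.304] [247.38  282.912]
ring [ 0.61   -0.1009  0.2335] 0.0069 [235.62  332.528] [166.992 280.504]
jar [0.519  0.0975 0.0022] 0.0035 [230.118 255.416] [292.32 275.8 ]
cup [ 0.5156 -0.1478  0.006 ] 0.013 [292.908 310.912] [231.294 319.872]
cup [ 0.5642 -0.0849  0.1009] 0.1648 [236.208 333.592] [231.294 319.872]
lotion [0.6438 0.1037 0.0088] 0.0053 [203.49  286.776] [273.588 232.792]
flask [ 0.7069 -0.2835 -0.0112] 0.0079 [289.59  392.672] [188.706 282.912]
pics/u_side.png [([306, 241, 33, 20, 182], array([322.3, 250.1]))]
pics/b.png [([290, 235, 47, 25, 274], array([313.7, 247.1]))]
pics/u_scene.png [([248, 246, 42, 34, 341], array([268.5, 262.4]))]
pics/a.png [([250, 244, 41, 35, 340], array([269.8, 260.8]))]
```

Request:
{"api": "servo_tool", "payload": {
  "series": [
    [-0.5, 0.9, 0.2, 0, 0, 0, 0.4],
    [-0.5, 0.9, 0.2, 0, 0, 0, 0.4],
    [-0.5, 0.9, 0.2, 0, 0, 0, 0.4],
    [-0.5, 0.9, 0.2, 0, 0, 0, 0.4],
    [-0.5, 0.9, 0.2, 0, 0, 0, 0.4]
  ]
}}

```text
time: 19.6
tool_pos: [0.3614, 0.2493, 0.2666]
tcp_rot: [0.027, 3.138, -0.001]
wrist_force: [0.8, -1.0, 0.3]
width: 0.599
grip_force: 0.0
```

Run:
```python
from h import *
np.set_printoptions(precision=4,suppress=True)
s=bot.read_state();print(s["tool_pos"],s["time"])
I={}
for c in("scene","side"):I[c]=cv2.cvtColor(bot.read_camera(c),4);cv2.imwrite(f"pics/u_{c}.png",I[c])
S=[420,560]
for n in("pole_bend","pole_tip"): 
  for c in("scene","side"):print(n,c,[np.round(np.array(r["at"])*S,1) for r in bot.mark_of(n,c)[:4]])
def ends(f,c):
  h=cv2.cvtColor(cv2.imread(f),cv2.COLOR_BGR2HSV);m=cv2.inRange(h,(5,130,50),(20,255,255))
  y0,y1,x0,x1=(200,280,280,350) if c=="side" else (230,290,240,300)
  q=np.zeros_like(m);q[y0:y1,x0:x1]=m[y0:y1,x0:x1];n,l,st,ce=cv2.connectedComponentsWithStats(q);i=1+st[1:,4].argmax()
  P=np.argwhere(l==i)[:,::-1].astype(np.float32);v=cv2.fitLine(P,2,0,.01,.01).ravel();t=(P-v[2:])@v[:2]
  print(f,st[i],v[2:]+v[:2]*t.min(),v[2:]+v[:2]*t.max())
for f,c in(("pics/u_side.png","side"),("pics/b.png","side"),("pics/u_scene.png","scene"),("pics/a.png","scene")): ends(f,c)
```

```text
[0.3614 0.2493 0.2666] 19.6
pole_bend scene [array([236.5, 304.9]), array([227.5, 177.8]), array([244.9, 228.3]), array([192.3, 241.4])]
pole_bend side [array([327.4, 233.1]), array([366.2, 315. ]), array([228.4, 273. ])]
pole_tip scene [array([182.1, 228.3]), array([221.7, 167.9]), array([246.8, 296. ])]
pole_tip side [array([346.6, 227.1]), array([392.6, 314.5]), array([243.9, 279.3])]
pics/u_side.png [334 256   4   5  10] [334.4999 259.67  ] [336.9456 255.9641]
pics/b.png [290 235  47  25 274] [290.3089 237.7182] [335.9667 256.0829]
pics/u_scene.png [248 246  42  34 341] [249.1338 276.8395] [288.0807 247.7684]
pics/a.png [250 244  41  35 340] [250.8152 275.7644] [289.039  245.7751]
```

The pole lies level within about 5 mm of where it started, the sash stands at its stop, and the gripper is clear. Handing in.

```bash
python3 -c "
from workcell import bot
print(bot.finish_job())"
```

```text
the job is handed in; nothing more can be done
None
```

I handed the job in at about 20 s, but no verdict came back: by the cameras the sash is fully open and the pole lies level in both notches, hook end as before, 2–3 mm from centre, after one empty first grasp and 11 pictures viewed against the limit of 10.

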